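# Trivet bar on, then hold the tea stove's dial at light

### The job

Lay the black trivet bar across the two pan-support rails of the tea stove, down between their horns and centred over the burner, without dropping it, and let go of it. Then turn the stove's dial counter-clockwise past its first two clicks (low and high) to the third (light), and keep holding it there against its return spring: you finish while still holding the dial at light. Leave the rest of the tea set alone.

Things in the scene. Friction and masses are not known exactly. Their poses are not given: they have to be found in the camera images.
- bar_center (a point): Centre (half-way up) of the loose black cast-iron trivet bar: a ladder-shaped grid 200 mm long (its x), 44 mm wide (y), 10 mm thick, about 0.34 kg, straight solid long sides. It starts on the cork rest, its underside 18 mm above the bench; the rest is narrower than the bar, so fingertips can reach below both long sides. Grasp it across its width at the middle.
- rest: Fixed cork rest under the bar, 130 mm long (its x), 28 mm wide (y), 18 mm high; origin at the centre of its underside, on the bench. It stands to the left or to the right of the stove.
- stove: Fixed one-burner gas tea stove, 340 mm deep (x), 280 mm wide (y), deck 75 mm above the bench, lid along the back 90 mm; origin under its centre on the bench, front (-x) with the dial towards the robot. Burner 58 mm across, top 94 mm above the bench. Left and right of it a dark grey rail 150 mm long (x), 12 mm wide, top 118 mm above the bench, with two round horns standing 14 mm above it.
- seat (a point): Point over the burner centre, mid-way between the rails, at the height of their tops (118 mm); axes as the stove's. The rails run along x, 70 mm to either side (y). Their horns (8 mm thick, round tops) stand 31 mm before and behind this point in x: 54 mm clear for the 44 mm wide bar. Laid properly, the bar's length lies along y, its underside on the rails, its centre 5 mm above this point.
- dial_grip (a point): Point on the vertical axis of the stove's black dial, half-way up its grip blade, 96.5 mm above the bench; turns with the dial. The blade is 46 mm long (its x), 13 mm thick (y), from 84 to 110 mm above the bench, on a 50 mm round skirt. At off it lies along the stove's x, white pointer to the front.
- dial (a joint): Turn of the dial, rad: 0 at off (start), growing counter-clockwise seen from above. Clicks at about 0.38 (low), 0.81 (high) and 1.20 (light); end stop just past light, at 1.22. Low and high stay as left; beyond high a spring pushes back with 0.10 to 0.15 N m, so light must be held or the dial falls back to high. The clicks take up to 0.1 N m more.
- tray: Fixed bamboo tray 190 x 140 mm, 14 mm high, on the side of the stove opposite to the rest; origin at the centre of its underside. Not part of the job.
- cup_a: Loose white porcelain cup, 64 mm across, 42 mm high, on the tray; origin at the centre of its underside. Leave alone.
- cup_b: Loose white porcelain cup, the same, on the tray. Leave alone.
- tong: Loose bamboo tong 160 mm long, 9 mm high, lying on the tray; origin at the middle of its underside. Leave alone.
- teapot: Loose blue ceramic teapot, 120 mm across, 108 mm high with its lid, spout to its +y and handle to its -y; origin at the centre of its underside. Leave alone.
- pitcher: Loose glass pitcher 80 mm across, 95 mm high, handle to its -y; origin at the centre of its underside. Leave alone.
- caddy: Loose terracotta tea caddy 80 mm across, 104 mm high; origin at the centre of its underside. Leave alone.
- cabinet_door0 (a joint): Door of the small cherry cabinet on the left, rad, 0 shut. Leave shut.
Not all that is in view belongs to the job. Leave any orange look-alike of the part that bears bar_center alone.

How it is judged:
By the outcome, as a careful person would: the job done as asked, in the order asked, and still so for the second after the job is handed in, while the arm keeps its last pose, push and grip.
It also fails if it takes over 61 s, if anything falls off the work surface, if the arm or the gripper's body presses on something with over 40 N, if the wrist force passes 120 N, or if a joint passes its speed limit or range.

### The arm

A 6-joint arm with a two-finger parallel gripper is mounted at the origin on the work surface. World frame = base frame: x ahead of the robot, y to its left, z up, the work surface at z = 0. Lengths are in mm, angles in rad, forces in N, time in s.
With the tool pointing down it reaches from about 375 to 925 mm from the base axis. Payload 5.7 kg.
Tool frame: the origin (TCP) lies on the centre line of the jaws, within the pads' length; the fingertips stand 25 mm ahead of it and the grasp point (between the pads) lies 6 mm ahead of it; z points along the fingers, y is the direction in which the jaws open and shut (so a half turn about z gives the same grasp; the last joint's range is limited). The gripper opens to 85 mm and grips with 20 to 120 N. Pads are 22 mm wide; open, the fingers measure 114 mm over their backs; the gripper's body (76 mm by 85 mm) begins 54 mm behind the grasp point. The pads swing forward as they close: fully open they stand 13 mm farther back than shut.
Start: joints at [-1.312, 0.359, 1.51, -0, 1.272, -0.115], TCP at [219.077, -558.544, 256.267] pointing down, gripper open.
Joint ranges: [-2.97, 2.97], [-1.01, 2.36], [0.21, 2.38], [-0.96, 4.11], [0.2, 2.71], [-2.98, 2.98]. Speed limits (rad/s): [2.39, 2.39, 3.14, 3.14, 3.14, 3.14].

### API

Orientations are given as a rotation vector (axis times angle).
In Python, from workcell import ctrl gives the robot as it stands.
- The arm moves only by the tool drive_tool, never from a script. Its arguments are lists of equal length, an entry for each row: "fingers": the opening, from 0 (shut) to 1 (fully open); "offset": the shift along the tool's x, y, z in m, a list of three; "rotation": the turn, a rotation vector about the tool's x, y, z in rad, a list of three. In form: {"fingers": [fingers, ...], "offset": [[dx, dy, dz], ...], "rotation": [[rx, ry, rz], ...]}. A call has 1 to 20 rows; each row is the pose to reach, as a shift and turn from the pose measured when the call began, along the tool's axes at that moment; what a row does not reach only later rows make up. A row lasts 1/8 s, in which the tool goes at most 62.5 mm and 10.7 degrees, less where a joint would pass 70% of its speed; a pose out of reach is approached as far as the arm can. A call with a gripper value outside its range is refused whole. The fingers move at their own pace and stop on an object; the grip force is fixed at half the most. Time passes only in rows, so rows that repeat a pose let the fingers close. It gives the time, the measured TCP pose, the force and the opening at its end, in the units of the state.
- ctrl.read_state(): the state, without advancing time (a new reading comes with each control period).
- ctrl.read_camera(name): name is "scene" or "top"; returns a dict with "img" (480x640x3 uint8, blue, green, red), "vertical_fov" (degrees; the focal length in pixels is half the picture's height over the tangent of half this angle, whatever the lens; pixels are square), "cx", "cy" (the principal point, pixels), "k1" (the pictures are not rectified: a ray, as slopes to the right and down, at radius r is drawn at 1 + k1 r^2 times it, then the intrinsics apply), "view" (4x4, takes a point from world to camera coordinates). Camera axes: x right, y up, looking along -z (the intrinsics and any distortion apply to the point x, -y, -z); pixel columns grow to the right and rows downward; lengths in mm; the calibration is good to about 2 mm. A picture is of the moment at which its call begins. There is no depth.
- ctrl.sign_off(): hands the job in, once; it reports no verdict.
Trained networks look in a picture, given as the dict that the camera call returned (one of the last four; its "shot" number tells which), for a name from the list of things; names that differ only in an ending like _2 or _b are one class to them, and where a whole thing is asked for, a point or a joint stands for the part that bears it (a point fixed in the world has none). Each returns a list of dicts, best first, with "conf" (0 to 1); they miss things now and then, are a little off and sometimes report something else, mostly with a low value. They report only what shows in the picture. A call takes as long as a camera call. They do not tell look-alikes from the thing itself.
- ctrl.find_in(picture, name): "point" ([x, y, z] in mm, in the coordinates of the camera as it stood for that picture, good to about 4 mm: the middle of the surface that is visible of it).
- ctrl.pinpoint(picture, name): "point" ([x, y, z] in mm, in the coordinates of the camera as it stood for that picture, good to about 4 mm: a listed point, or the origin of a listed thing).
The state is a dict: "clock": time; "q": joint angles; "dq": joint speeds; "joint_efforts": joint torques, N m; "position": TCP position; "eef_rot": TCP orientation; "wrist_force": force on the tool from outside, world axes, zero at the start; "torque": the same for the moment, N m; "gripper_width": finger opening in mm.
Only numpy, scipy, OpenCV 4.12 (cv2) and the standard library are available. Lean on these libraries where they do the work, as an engineer would, in place of code of your own. Each camera call takes 0.05 s, during which the arm holds its last target.

## Working session

There is one attempt and no reset: what is moved stays moved. The work goes in short steps, Python scripts to look and compute and a tool call to move; the robot and the scene stay as the last step left them, time stands still between calls to the robot, and variables do not carry over. Pictures are saved under pics/ and viewed, and the job is handed in when it is done.

Besides the shell and the picture viewer there is one more tool, called after "Call:" as a command line: name --argument value ..., lists and objects as JSON in quotes. drive_tool: Moves the arm, as the interface text tells. Its arguments: {"type":"object","properties":{"fingers":{"type":"array"},"offset":{"type":"array"},"rotation":{"type":"array"}},"required":["fingers","offset","rotation"]}

```bash
mkdir -p pics; ls
cat > h.py <<'E'
import numpy as np, cv2
from workcell import ctrl
def w2p(c,P):
    P=np.atleast_2d(P); V=np.array(c['view']); q=(V[:3,:3]@P.T).T+V[:3,3]
    x=q[:,0]/-q[:,2]; y=-q[:,1]/-q[:,2]; r2=x*x+y*y; s=1+c['k1']*r2
    f=240/np.tan(np.radians(c['vertical_fov'])/2)
    return np.c_[f*x*s+c['cx'], f*y*s+c['cy']]
def p2w(c,uv,z):
    f=240/np.tan(np.radians(c['vertical_fov'])/2)
    d=np.array([(uv[0]-c['cx'])/f,(uv[1]-c['cy'])/f]); s=d.copy()
    for _ in range(20): s=d/(1+c['k1']*(s@s))
    V=np.array(c['view']); R=V[:3,:3]; o=-R.T@V[:3,3]; r=R.T@np.array([s[0],-s[1],-1])
    return o+r*(z-o[2])/r[2]
def c2w(c,p):
    V=np.array(c['view']); return V[:3,:3].T@(np.array(p)-V[:3,3])
E
python3 - <<'E'
from h import *
for n in ['scene','top']:
    c=ctrl.read_camera(n); cv2.imwrite(f'pics/{n}0.png',c['img'])
    print(n,{k:c[k] for k in c if k not in('img',)})
    for k in ['bar_center','rest','stove','seat','dial_grip','tray','teapot','pitcher','caddy','cup_a','tong']:
        for d in ctrl.pinpoint(c,k)[:3]:
            w=c2w(c,d['point']); print(k,round(d['conf'],2),w.round(1),w2p(c,w).round(0))
print(ctrl.read_state())
E
```

```text
pics
scene {'vertical_fov': 55.87452200410232, 'cx': 327.14716673613793, 'cy': 237.17562376799245, 'k1': 0.027308058494705786, 'view': array([[-8.22661187e-01,  5.68525915e-01, -2.61816090e-03,
         4.56546504e+02],
       [-3.41412783e-01, -4.90334019e-01,  8.01878957e-01,
         8.06328075e+01],
       [ 4.54605194e-01,  6.60568568e-01,  5.97480781e-01,
        -1.83076384e+03],
       [ 0.00000000e+00,  0.00000000e+00,  0.00000000e+00,
         1.00000000e+00]]), 'shot': 1}
bar_center 0.7 [296.2 520.    6.5] [[499. 328.]]
bar_center 0.56 [389.8 346.6  22.6] [[434. 303.]]
rest 0.45 [385.9 347.3  -1.3] [[434. 308.]]
stove 0.75 [ 5.786e+02 -4.020e+01 -5.000e-01] [[315. 265.]]
seat 0.65 [586.5 -35.9 116.6] [[313. 240.]]
dial_grip 0.52 [463.2 -52.2  99.7] [[340. 229.]]
dial_grip 0.16 [385.5 346.7  -0.8] [[434. 308.]]
tray 0.77 [ 436.2 -307.4   -1.4] [[308. 217.]]
tray 0.63 [ 435.8 -350.8    3.9] [[302. 211.]]
teapot 0.57 [ 674.3 -394.4    4.4] [[245. 225.]]
teapot 0.31 [ 436.2 -309.8   -0.6] [[308. 217.]]
pitcher 0.6 [ 482.8 -578.3    0.6] [[266. 192.]]
caddy 0.69 [ 436.9 -350.1 
[... 1385 characters left out ...]
37. 270.]]
{'clock': 1.2, 'q': array([-1.31210256e+00,  3.58763387e-01,  1.51038483e+00, -3.06723031e-05,
        1.27247374e+00, -1.15095692e-01]), 'dq': array([-3.45961004e-04, -1.29048028e-03, -1.05478085e-03, -8.50685893e-04,
       -5.81852907e-05, -1.09904948e-03]), 'joint_efforts': array([ 5.38842563e-03, -5.27582610e+01, -2.79052448e+01,  3.17682370e-04,
        1.66100879e-03, -5.72215640e-06]), 'position': array([ 219.07040934, -558.56516353,  256.2943835 ]), 'eef_rot': array([-3.08685554e+00, -5.83743816e-01,  4.92344054e-05]), 'wrist_force': array([-0.55375159,  0.37866657, -0.56880498]), 'torque': array([ 0.04450005, -0.00074886,  0.00591921]), 'gripper_width': 85.1961966597879}
```

View pics/scene0.png

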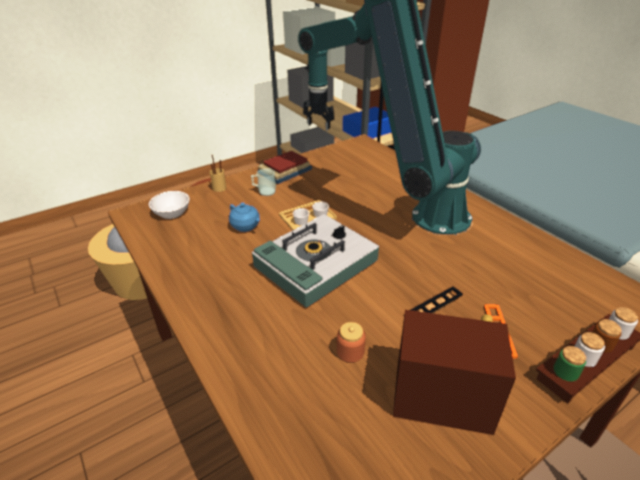

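View pics/top0.png

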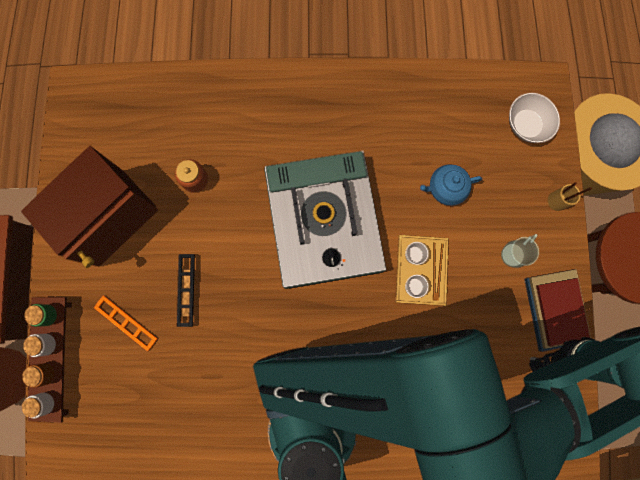

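Run:
```python
import cv2,numpy as np
a=cv2.imread('pics/top0.png'); s=cv2.imread('pics/scene0.png')
cv2.imwrite('pics/c1.png',np.hstack([cv2.resize(a[240:340,90:240],(600,400),interpolation=cv2.INTER_CUBIC)]))
cv2.imwrite('pics/c2.png',cv2.resize(a[140:290,230:410],(720,600),interpolation=cv2.INTER_CUBIC))
cv2.imwrite('pics/c3.png',cv2.resize(s[270:370,380:530],(750,500),interpolation=cv2.INTER_CUBIC))
```

```text
(no output)
```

View pics/c1.png

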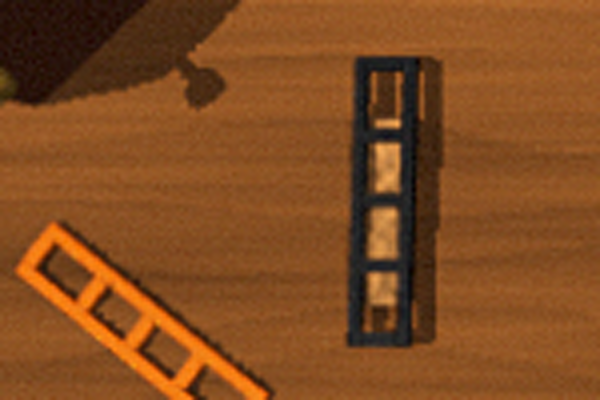

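View pics/c2.png

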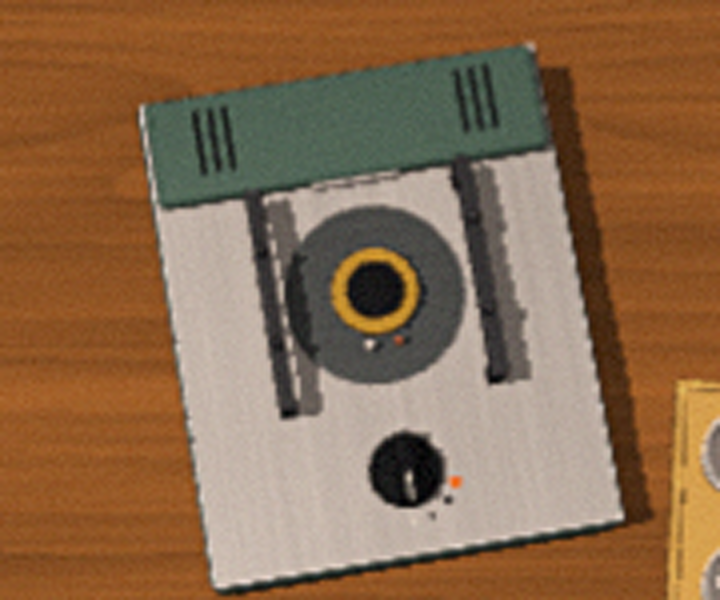

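View pics/c3.png

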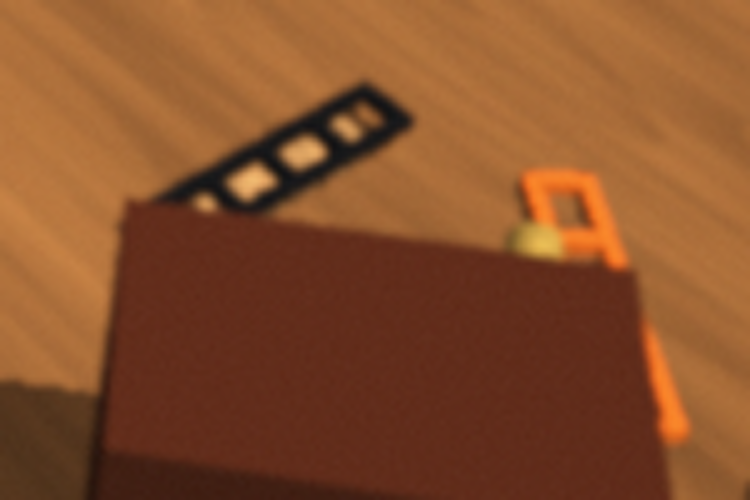

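The black ladder at top (187,290), lying on light cork, is the bar. The orange ladder at (126,322) is the look-alike, and the crop confirms it lies straight on the bench. Next I'll measure the bar and stove geometry precisely.

```bash
cat > fit.py <<'E'
from h import *
from scipy.optimize import minimize
def box(x,y,th,L,W,z0,z1):
    R=np.array([[np.cos(th),-np.sin(th)],[np.sin(th),np.cos(th)]])
    P=[]
    for z in (z0,z1):
        for a in(-1,1):
            for b in(-1,1):
                p=R@[a*L/2,b*W/2]; P.append([x+p[0],y+p[1],z])
    return np.array(P)
def sil(c,P,sc=16):
    m=np.zeros((480*8,640*8),np.uint8)
    h=cv2.convexHull(np.float32((w2p(c,P)+.5)*8-.5)).round().astype(np.int32)
    cv2.fillConvexPoly(m,h,255); return cv2.resize(m,(640,480),interpolation=cv2.INTER_AREA)/255.
def fitbox(c,mask,p0,L,W,z0,z1):
    f=lambda p:np.abs(sil(c,box(p[0],p[1],p[2]/100,L,W,z0,z1))-mask).sum()
    p0=[p0[0],p0[1],p0[2]*100]
    S=np.array([p0]+[np.array(p0)+d for d in([8,0,0],[0,8,0],[0,0,8])])
    r=minimize(f,p0,method='Nelder-Mead',options=dict(initial_simplex=S,xatol=.05,fatol=.1))
    return r.x*[1,1,.01],r.fun,mask.sum()
E
python3 - <<'E'
from fit import *
class C(dict):pass
c=ctrl.read_camera('top'); np.save('/tmp/top.npy',c,allow_pickle=True)
img=c['img'].astype(int); mx=img.max(2)
m=np.zeros((480,640)); roi=(slice(250,332),slice(170,203))
m[roi]=(mx[roi]<62)
m=cv2.morphologyEx(m.astype(np.uint8),cv2.MORPH_OPEN,np.ones((2,2)))
n,l,st,_=cv2.connectedComponentsWithStats(m); i=1+st[1:,4].argmax(); m=(l==i).astype(np.uint8)
cn,_=cv2.findContours(m,cv2.RETR_EXTERNAL,cv2.CHAIN_APPROX_NONE); cv2.drawContours(m,cn,-1,1,-1)
print('bar',fitbox(c,m,[388,343,0],200,44,18,28))
# stove: white deck points
b,g,r=[img[...,k] for k in range(3)]
print('dark samples',img[262,182],img[320,181],'shadow',img[300,197])
hsv=cv2.cvtColor(c['img'],cv2.COLOR_BGR2HSV).astype(int)
y=((hsv[...,0]>15)&(hsv[...,0]<32)&(hsv[...,1]>130)&(hsv[...,2]>120)).astype(np.uint8)
z=np.zeros_like(y); z[195:232,305:345]=y[195:232,305:345]
cn,_=cv2.findContours(z,cv2.RETR_EXTERNAL,cv2.CHAIN_APPROX_NONE); k=max(cn,key=cv2.contourArea)
e=cv2.fitEllipse(k); print('burner',e, p2w(c,e[0],94),p2w(c,e[0],90))
w=((hsv[...,1]<60)&(hsv[...,2]>110)).astype(np.uint8); q=np.zeros_like(w); q[160:290,255:392]=w[160:290,255:392]
n,l,st,_=cv2.connectedComponentsWithStats(q); q=(l==1+st[1:,4].argmax())
def line(pts):
    P=np.array([p2w(c,p,75)[:2] for p in pts]); vx,vy,x,yy=cv2.fitLine(P.astype(np.float32),cv2.DIST_HUBER,0,.01,.01).ravel(); return np.array([x,yy]),np.array([vx,vy])
Lp=[(np.where(q[v])[0].min()-.5,v) for v in range(205,270)]
Rp=[(np.where(q[v])[0].max()+.5,v) for v in range(190,260)]
Fp=[(u,np.where(q[:,u])[0].max()+.5) for u in range(290,378)]
L,R,F=line(Lp),line(Rp),line(Fp)
for n_,l_ in zip('LRF',(L,R,F)): print(n_,l_[0],np.degrees(np.arctan2(l_[1][1],l_[1][0])))
X=lambda a,b:a[0]+a[1]*np.linalg.solve(np.c_[a[1],-b[1]],b[0]-a[0])[0]
fl,fr=X(L,F),X(R,F); print('corners',fl,fr,np.linalg.norm(fl-fr))
print('dial grip', p2w(c,(331.5,256),110))
print('cam',-np.array(c['view'])[:3,:3].T@np.array(c['view'])[:3,3])
E
```

```text
bar (array([ 3.86419370e+02,  3.41476572e+02, -5.08312380e-03]), np.float64(72.66274509803921), np.uint64(1158))
dark samples [13 35 65] [ 27  64 105] shadow [23 44 68]
burner ((323.1324462890625, 212.1382293701172), (20.507078170776367, 20.741456985473633), 82.2650146484375) [588.80036072 -36.88895111  94.        ] [589.63489165 -36.94787294  90.        ]
L [525.98914  92.93267] 8.969074
R [ 557.2387  -182.50403] 9.046997
F [414.6596  -69.43506] -80.974976
corners [392.2237   71.82031] [ 435.6925  -201.85727] 277.10822
dial grip [469.1370889  -57.08219663 110.        ]
cam [ 319.27345973  -17.8590765  1385.87255822]
```

Run:
```python
from fit import *
c=np.load('/tmp/top.npy',allow_pickle=True).item()
for a in [(357,58),(347,345),(418,58),(410,345)]:
    print(a,p2w(c,(90+(a[0]-1.5)/4,240+(a[1]-1.5)/4),28).round(1))
o=cv2.resize(c['img'][245:335,160:220],None,fx=6,fy=6,interpolation=cv2.INTER_CUBIC)
for th,col in((-.005,(0,0,255)),(-.03,(0,255,0))):
    for k in (0,4):
        P=w2p(c,box(386.4,341.5,th,200,44,18,28)[k:k+4])[[0,1,3,2]]
        cv2.polylines(o,[(((P+.5)-[160,245])*6).astype(np.int32)],True,col,1)
cv2.imwrite('pics/ov.png',o)
```

```text
(357, 58) [487.7 364.6  28. ]
(347, 345) [290.2 366.6  28. ]
(418, 58) [487.4 321.6  28. ]
(410, 345) [290.2 322.9  28. ]
```

View pics/ov.png

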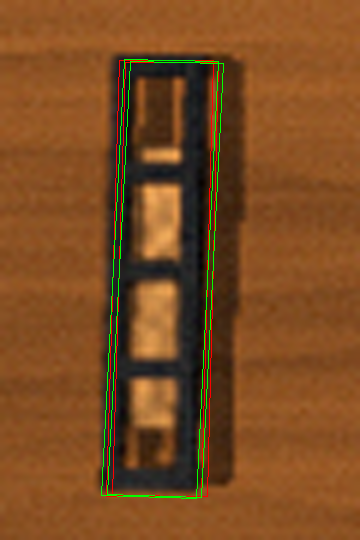

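```bash
cat > plan.py <<'E'
from h import *
from scipy.spatial.transform import Rotation as Ro
import json
def Rt(psi): # tool y at angle psi, z down
    y=np.array([np.cos(psi),np.sin(psi),0]); z=np.array([0,0,-1.]); return np.c_[np.cross(y,z),y,z]
def plan(wps,step=50,ang=.15):
    """wps: list of (x,y,z,psi,fingers)"""
    s=ctrl.read_state(); p0=s['position']; R0=Ro.from_rotvec(s['eef_rot']).as_matrix()
    psi0=np.arctan2(R0[1,1],R0[0,1]); print('at',p0.round(1),'psi',psi0.round(3),'clk',round(s['clock'],2),'w',round(s['gripper_width'],1),'F',s['wrist_force'].round(1),'tilt',R0[2].round(3))
    off=[];rot=[];fin=[]; a=np.r_[p0,psi0]
    for w in wps:
        b=np.array(w[:4]); n=max(1,int(np.ceil(max(np.linalg.norm(b[:3]-a[:3])/step,abs(b[3]-a[3])/ang))))
        for i in range(1,n+1):
            t=a+(b-a)*i/n
            off.append([round(v/1000,4)+0. for v in R0.T@(t[:3]-p0)])
            rv=Ro.from_matrix(R0.T@Rt(t[3])).as_rotvec(); rot.append([round(v,3)+0. for v in rv]); fin.append(w[4])
        a=b
    print(len(off)); print(json.dumps(dict(fingers=fin,offset=off,rotation=rot)))
E
python3 - <<'E'
from plan import *
plan([(450,-350,230,-1.3,1),(560,0,230,-1.4,1),(389,344,120,-1.579,1)],step=58)
E
```

```text
at [ 219.  -558.6  256.3] psi -1.197 clk 1.25 w 85.5 F [ 0.3  0.6 -0.9] tilt [-0. -0. -1.]
20
{"fingers": [1, 1, 1, 1, 1, 1, 1, 1, 1, 1, 1, 1, 1, 1, 1, 1, 1, 1, 1, 1], "offset": [[0.0485, -0.0183, 0.0044], [0.0971, -0.0366, 0.0088], [0.1456, -0.0549, 0.0131], [0.1941, -0.0732, 0.0175], [0.2426, -0.0915, 0.0219], [0.2912, -0.1098, 0.0263], [0.324, -0.1506, 0.0263], [0.3569, -0.1914, 0.0263], [0.3898, -0.2323, 0.0263], [0.4227, -0.2731, 0.0263], [0.4556, -0.3139, 0.0263], [0.4885, -0.3547, 0.0263], [0.5214, -0.3955, 0.0263], [0.5166, -0.4502, 0.042], [0.5118, -0.5048, 0.0577], [0.507, -0.5595, 0.0735], [0.5022, -0.6142, 0.0892], [0.4974, -0.6688, 0.1049], [0.4926, -0.7235, 0.1206], [0.4878, -0.7782, 0.1363]], "rotation": [[0.0, 0.0, 0.017], [0.0, 0.0, 0.034], [0.0, 0.0, 0.051], [0.0, 0.0, 0.069], [0.0, 0.0, 0.086], [0.0, 0.0, 0.103], [0.0, 0.0, 0.117], [0.0, 0.0, 0.132], [0.0, 0.0, 0.146], [0.0, 0.0, 0.16], [0.0, 0.0, 0.174], [0.0, 0.0, 0.189], [0.0, 0.0, 0.203], [0.0, 0.0, 0.229], [0.0, 0.0, 0.254], [0.0, 0.0, 0.28], [0.0, 0.0, 0.305], [0.0, 0.0, 0.331], [0.0, 0.0, 0.356], [0.0, 0.0, 0.382]]}
```

Call:
drive_tool --fingers '[1,1,1,1,1,1,1,1,1,1,1,1,1,1,1,1,1,1,1,1]' --offset '[[0.048,-0.018,0.004],[0.097,-0.037,0.009],[0.146,-0.055,0.013],[0.194,-0.073,0.017],[0.243,-0.091,0.022],[0.291,-0.11,0.026],[0.324,-0.151,0.026],[0.357,-0.191,0.026],[0.39,-0.232,0.026],[0.423,-0.273,0.026],[0.456,-0.314,0.026],[0.488,-0.355,0.026],[0.521,-0.395,0.026],[0.517,-0.45,0.042],[0.512,-0.505,0.058],[0.507,-0.559,0.073],[0.502,-0.614,0.089],[0.497,-0.669,0.105],[0.493,-0.723,0.121],[0.488,-0.778,0.136]]' --rotation '[[0,0,0.017],[0,0,0.034],[0,0,0.051],[0,0,0.069],[0,0,0.086],[0,0,0.103],[0,0,0.117],[0,0,0.132],[0,0,0.146],[0,0,0.16],[0,0,0.174],[0,0,0.189],[0,0,0.203],[0,0,0.229],[0,0,0.254],[0,0,0.28],[0,0,0.305],[0,0,0.331],[0,0,0.356],[0,0,0.382]]'

```text
clock: 3.75
position: [388.8, 345.6, 120.1]
eef_rot: [-3.141, 0.014, -0.001]
wrist_force: [0.3, 0.8, -0.9]
gripper_width: 85.5
```

Run:
```python
from plan import *
c=ctrl.read_camera('top'); cv2.imwrite('pics/t1.png',cv2.resize(c['img'][150:370,60:300],(720,660))[:600])
c=ctrl.read_camera('scene'); cv2.imwrite('pics/s1.png',cv2.resize(c['img'][200:350,340:540],(800,600)))
plan([(389,344,80,-1.579,1),(389,344,33,-1.579,1),(389,344,21,-1.579,1)],step=30)
```

```text
at [386.3 347.4 119.1] psi -1.575 clk 3.85 w 85.0 F [ 0.4 -0.4 -0.2] tilt [-0.002 -0.    -1.   ]
5
{"fingers": [1, 1, 1, 1, 1], "offset": [[0.0014, 0.0017, 0.0196], [0.0028, 0.0034, 0.0391], [0.0029, 0.0034, 0.0626], [0.003, 0.0034, 0.0861], [0.003, 0.0034, 0.0981]], "rotation": [[0.0, 0.002, 0.002], [0.0, 0.002, 0.004], [0.0, 0.002, 0.004], [0.0, 0.002, 0.004], [0.0, 0.002, 0.004]]}
```

View pics/t1.png

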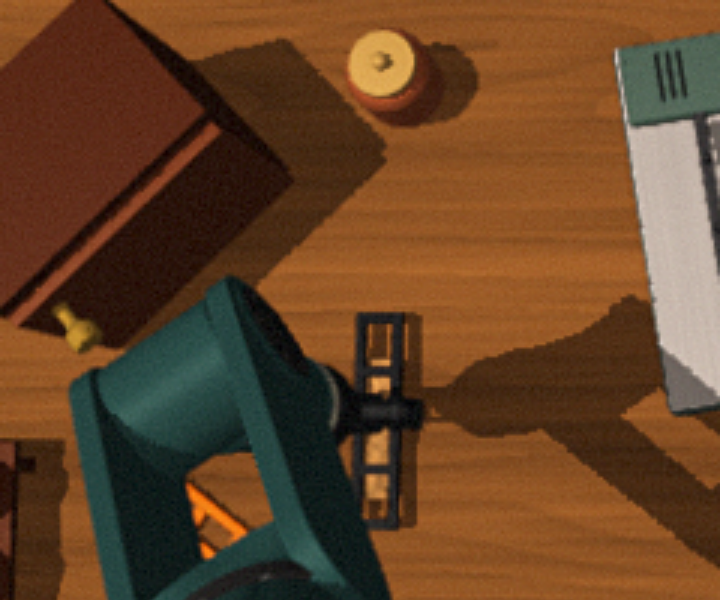

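View pics/s1.png

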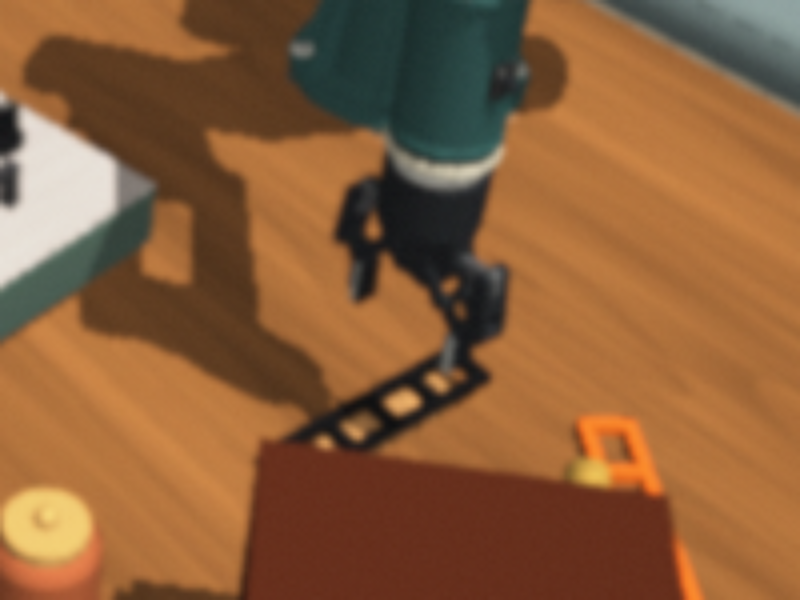

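Call:
drive_tool --fingers '[1,1,1,1,1,1]' --offset '[[0.003,0.003,0.02],[0.003,0.003,0.04],[0.003,0.003,0.06],[0.003,0.003,0.08],[0.003,0.003,0.088],[0.003,0.003,0.088]]' --rotation '[[0,0.002,0.004],[0,0.002,0.004],[0,0.002,0.004],[0,0.002,0.004],[0,0.002,0.004],[0,0.002,0.004]]'

```text
clock: 4.6
position: [389.2, 344.0, 30.9]
eef_rot: [3.141, -0.013, -0.001]
wrist_force: [-0.6, 0.8, -0.0]
gripper_width: 85.7
```

Call:
drive_tool --fingers '[0.6,0.5,0,0,0,0,0]' --offset '[[0,0,0],[0,0,0],[0,0,0],[0,0,0],[0,0,0],[0,0,0],[0,0,0]]' --rotation '[[0,0,0],[0,0,0],[0,0,0],[0,0,0],[0,0,0],[0,0,0],[0,0,0]]'

```text
clock: 5.48
position: [389.8, 344.5, 32.0]
eef_rot: [-3.141, 0.013, -0.001]
wrist_force: [-0.7, 0.1, 5.3]
gripper_width: 42.6
```

Run:
```python
from plan import *
c=ctrl.read_camera('top'); cv2.imwrite('pics/t2.png',cv2.resize(c['img'][230:350,140:260],(600,600)))
c=ctrl.read_camera('scene'); cv2.imwrite('pics/s2.png',cv2.resize(c['img'][200:350,340:540],(800,600)))
plan([])
```

```text
at [389.8 344.5  32. ] psi -1.579 clk 5.58 w 42.8 F [-0.2 -0.5  6. ] tilt [ 0.001 -0.001 -1.   ]
0
{"fingers": [], "offset": [], "rotation": []}
```

View pics/t2.png

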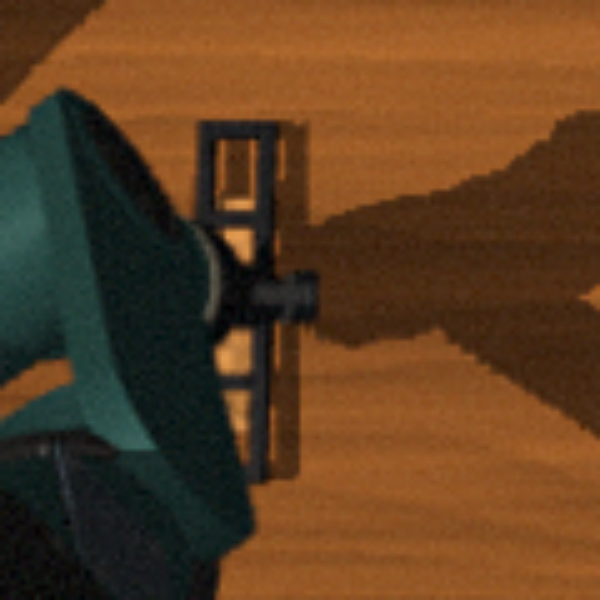

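View pics/s2.png

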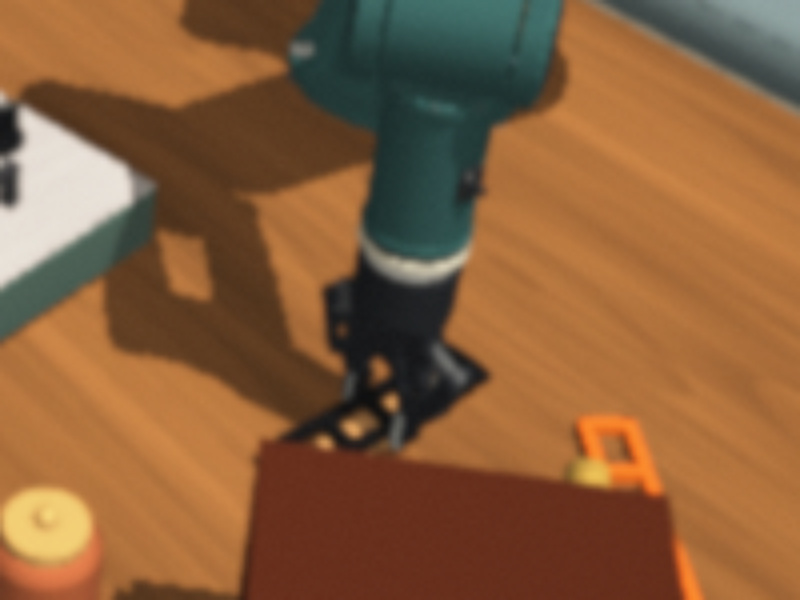

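Run:
```python
from plan import *
plan([(390,344,190,-1.579,0),(430,250,200,-1.579,0),(570,-20,190,-0.1,0),(583,-37.5,170,.157,0)],step=40,ang=.13)
```

```text
at [389.8 344.5  32. ] psi -1.579 clk 5.58 w 42.8 F [-0.2 -0.5  6. ] tilt [ 0.001 -0.001 -1.   ]
21
{"fingers": [0, 0, 0, 0, 0, 0, 0, 0, 0, 0, 0, 0, 0, 0, 0, 0, 0, 0, 0, 0, 0], "offset": [[0.0001, 0.0001, -0.0395], [0.0002, 0.0002, -0.079], [0.0003, 0.0003, -0.1185], [0.0003, 0.0004, -0.158], [0.0139, 0.0316, -0.1614], [0.0275, 0.0628, -0.1647], [0.0411, 0.094, -0.1681], [0.053, 0.1164, -0.1673], [0.0648, 0.1388, -0.1665], [0.0767, 0.1612, -0.1656], [0.0885, 0.1836, -0.1648], [0.1004, 0.206, -0.164], [0.1122, 0.2284, -0.1632], [0.1241, 0.2508, -0.1624], [0.1359, 0.2732, -0.1615], [0.1478, 0.2956, -0.1607], [0.1597, 0.318, -0.1599], [0.1715, 0.3404, -0.1591], [0.1834, 0.3628, -0.1583], [0.1899, 0.3716, -0.1483], [0.1965, 0.3803, -0.1383]], "rotation": [[-0.001, -0.001, 0.0], [-0.001, -0.001, 0.0], [-0.001, -0.001, 0.0], [-0.001, -0.001, 0.0], [-0.001, -0.001, 0.0], [-0.001, -0.001, 0.0], [-0.001, -0.001, 0.0], [-0.001, -0.001, -0.123], [-0.001, -0.001, -0.247], [-0.001, -0.001, -0.37], [-0.001, -0.001, -0.493], [-0.001, -0.001, -0.616], [-0.001, -0.001, -0.74], [-0.001, -0.001, -0.863], [-0.001, -0.001, -0.986], [0.0, -0.001, -1.109], [0.0, -0.001, -1.233], [0.0, -0.001, -1.356], [0.0, -0.001, -1.479], [0.0, -0.001, -1.608], [0.0, -0.001, -1.736]]}
```

Call:
drive_tool --fingers '[0,0,0,0,0,0,0]' --offset '[[0,0,-0.012],[0,0,-0.04],[0,0,-0.08],[0,0,-0.12],[0.014,0.032,-0.16],[0.028,0.063,-0.165],[0.041,0.094,-0.168]]' --rotation '[[0,0,0],[0,0,0],[0,0,0],[0,0,0],[0,0,0],[0,0,0],[0,0,0]]'

```text
clock: 6.45
position: [430.0, 249.1, 201.4]
eef_rot: [-3.14, 0.012, -0.004]
wrist_force: [0.5, 0.3, -3.5]
gripper_width: 42.6
```

Run:
```python
from plan import *
c=ctrl.read_camera('scene'); cv2.imwrite('pics/s3.png',cv2.resize(c['img'][150:330,300:540],(800,600)))
plan([(570,-20,190,-0.1,0),(583,-37.5,175,.157,0)],step=40,ang=.12)
```

```text
at [431.3 245.9 201.2] psi -1.579 clk 6.5 w 42.6 F [ 1.4 -4.  -3.5] tilt [ 0.003  0.002 -1.   ]
16
{"fingers": [0, 0, 0, 0, 0, 0, 0, 0, 0, 0, 0, 0, 0, 0, 0, 0], "offset": [[0.0108, 0.0204, 0.0009], [0.0217, 0.0407, 0.0019], [0.0325, 0.0611, 0.0028], [0.0433, 0.0815, 0.0037], [0.0542, 0.1018, 0.0047], [0.065, 0.1222, 0.0056], [0.0758, 0.1426, 0.0065], [0.0867, 0.1629, 0.0074], [0.0975, 0.1833, 0.0084], [0.1083, 0.2037, 0.0093], [0.1192, 0.224, 0.0102], [0.13, 0.2444, 0.0112], [0.1408, 0.2647, 0.0121], [0.1452, 0.2705, 0.0171], [0.1495, 0.2763, 0.0221], [0.1539, 0.2821, 0.0272]], "rotation": [[0.002, -0.003, -0.114], [0.002, -0.003, -0.227], [0.002, -0.003, -0.341], [0.002, -0.002, -0.455], [0.002, -0.002, -0.569], [0.003, -0.002, -0.682], [0.003, -0.002, -0.796], [0.003, -0.002, -0.91], [0.003, -0.002, -1.024], [0.003, -0.002, -1.137], [0.003, -0.001, -1.251], [0.003, -0.001, -1.365], [0.004, -0.001, -1.479], [0.004, -0.001, -1.564], [0.004, -0.001, -1.65], [0.004, -0.001, -1.736]]}
```

View pics/s3.png

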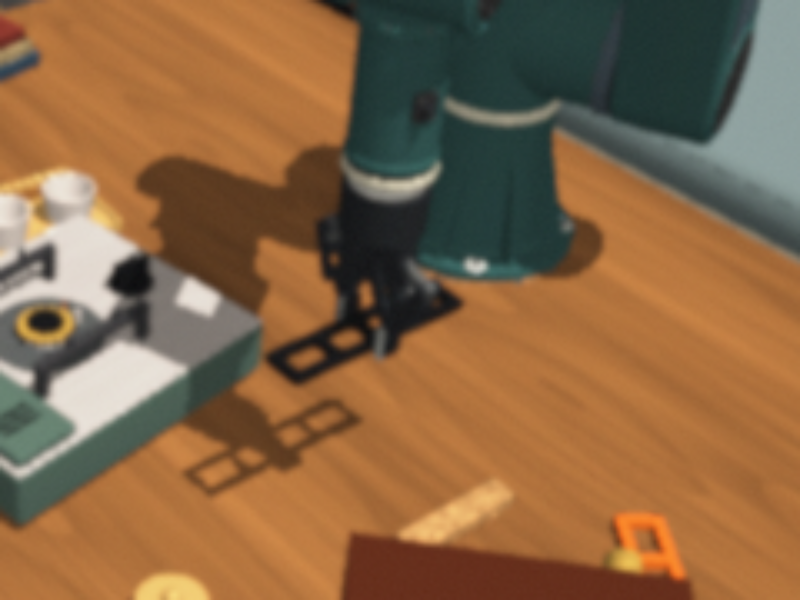

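Call:
drive_tool --fingers '[0,0,0,0,0,0,0,0,0,0,0,0,0,0,0,0,0,0]' --offset '[[0.011,0.02,0.001],[0.022,0.041,0.002],[0.032,0.061,0.003],[0.043,0.081,0.004],[0.054,0.102,0.005],[0.065,0.122,0.006],[0.076,0.143,0.006],[0.087,0.163,0.007],[0.097,0.183,0.008],[0.108,0.204,0.009],[0.119,0.224,0.01],[0.13,0.244,0.011],[0.141,0.265,0.012],[0.145,0.27,0.017],[0.15,0.276,0.022],[0.154,0.282,0.027],[0.154,0.282,0.027],[0.154,0.282,0.027]]' --rotation '[[0.002,-0.002,-0.114],[0.002,-0.002,-0.227],[0.002,-0.002,-0.341],[0.002,-0.002,-0.455],[0.002,-0.002,-0.569],[0.003,-0.002,-0.682],[0.003,-0.002,-0.796],[0.003,-0.002,-0.91],[0.003,-0.002,-1.024],[0.003,-0.002,-1.137],[0.003,-0.002,-1.251],[0.003,-0.001,-1.365],[0.004,-0.001,-1.479],[0.004,-0.001,-1.564],[0.004,-0.001,-1.65],[0.004,-0.001,-1.736],[0.004,-0.001,-1.736],[0.004,-0.001,-1.736]]'

```text
clock: 8.75
position: [582.7, -37.0, 175.4]
eef_rot: [-2.042, -2.387, 0.001]
wrist_force: [0.3, -0.3, -3.5]
gripper_width: 42.7
```

Run:
```python
from plan import *
c=ctrl.read_camera('scene'); cv2.imwrite('pics/s4.png',cv2.resize(c['img'][180:310,230:400],(785,600),interpolation=cv2.INTER_CUBIC))
np.save('/tmp/sc4.npy',c,allow_pickle=True)
for d in ctrl.pinpoint(c,'bar_center')[:2]: print('scene',d['conf'],c2w(c,d['point']))
c=ctrl.read_camera('top'); cv2.imwrite('pics/t4.png',cv2.resize(c['img'][140:300,230:430],(750,600),interpolation=cv2.INTER_CUBIC))
np.save('/tmp/tp4.npy',c,allow_pickle=True)
for d in ctrl.pinpoint(c,'bar_center')[:2]: print('top',d['conf'],c2w(c,d['point']))
plan([])
```

```text
scene 0.61 [297.00071786 524.51834824   6.80429883]
scene 0.59 [581.02000827 -34.18770191 163.20600024]
top 0.68 [583.37195159 -39.80730462 167.39144967]
top 0.57 [302.48195618 520.33409583   4.51596969]
at [583.  -37.1 175.4] psi 0.157 clk 8.95 w 42.9 F [-0.7  0.4 -3.5] tilt [-0. -0. -1.]
0
{"fingers": [], "offset": [], "rotation": []}
```

View pics/t4.png

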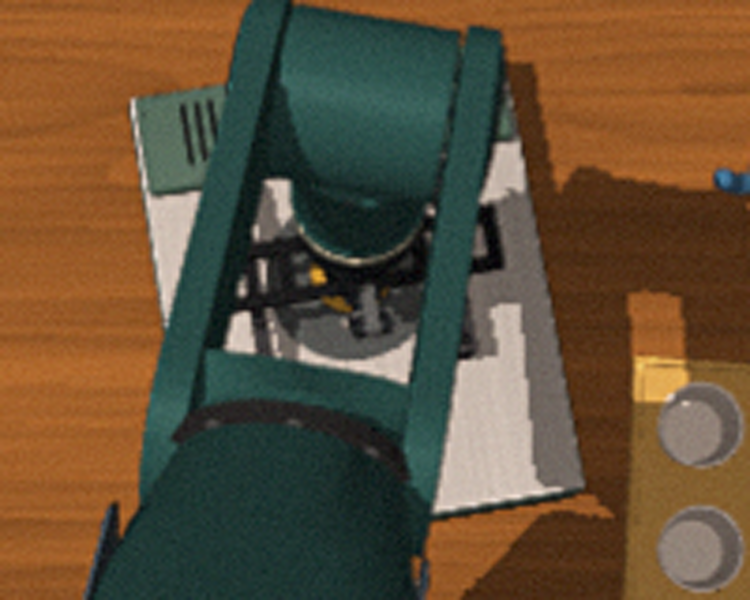

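View pics/s4.png

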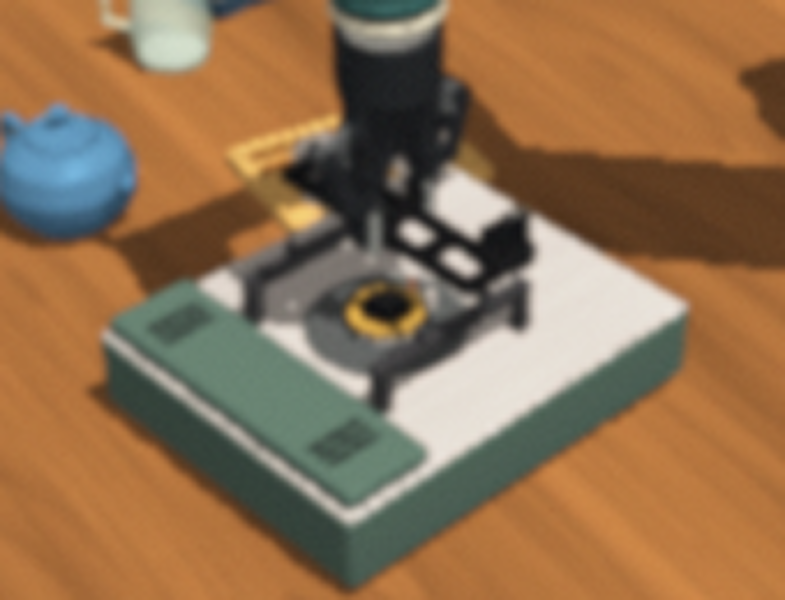

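```bash
cat > ov.py <<'E'
from fit import *
def rails(c,img,off,sc,sx,sy,th):
    R=np.array([[np.cos(th),-np.sin(th)],[np.sin(th),np.cos(th)]])
    tf=lambda a,b,z:np.r_[R@[a,b]+[sx,sy],z]
    D=lambda P,col:cv2.polylines(img,[(((w2p(c,np.array(P))+.5)-off)*sc).round().astype(np.int32)],True,col,1)
    for s in(-70,70):
        D([tf(a,s+b,118) for a,b in((-75,-6),(75,-6),(75,6),(-75,6))],(0,0,255))
        for h in(-31,31):
            D([tf(h+4*np.cos(t),s+4*np.sin(t),118) for t in np.linspace(0,6.28,16)],(0,255,0))
            D([tf(h+4*np.cos(t),s+4*np.sin(t),130) for t in np.linspace(0,6.28,16)],(255,255,0))
    D([tf(29*np.cos(t),29*np.sin(t),94) for t in np.linspace(0,6.28,40)],(255,0,255))
    D([tf(a,b,75) for a,b in((-178,-140),(-178,140))],(255,0,0))
E
python3 - <<'E'
from ov import *
c=np.load('/tmp/top.npy',allow_pickle=True).item()
off=np.array([255,170]);o=cv2.resize(c['img'][170:250,255:370],None,fx=7,fy=7,interpolation=cv2.INTER_CUBIC)
p=o.copy();rails(c,o,off,7,589,-37.5,.157); cv2.imwrite('pics/o1.png',o); cv2.imwrite('pics/o1r.png',p)
c=np.load('/tmp/sc4.npy',allow_pickle=True).item(); im=cv2.imread('pics/scene0.png')
off=np.array([270,215]);o=cv2.resize(im[215:275,270:360],None,fx=8,fy=8,interpolation=cv2.INTER_CUBIC)
rails(c,o,off,8,589,-37.5,.157); cv2.imwrite('pics/o2.png',o)
E
```

```text
(no output)
```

View pics/o1.png

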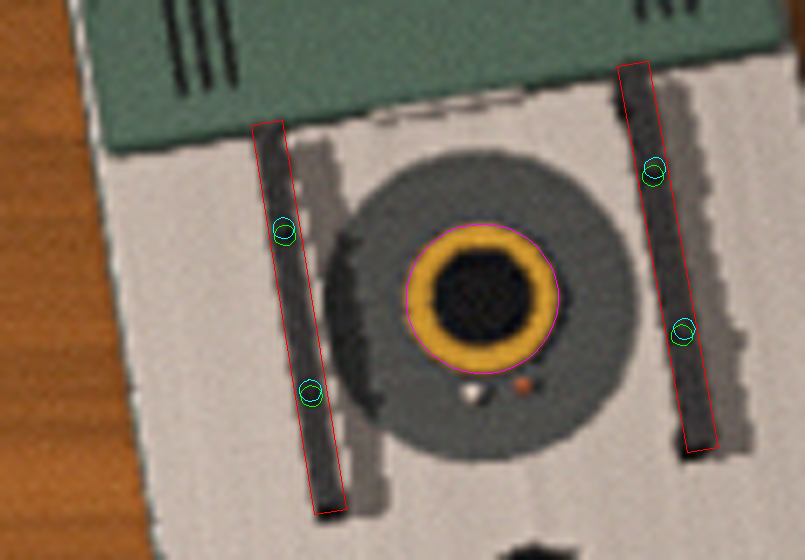

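View pics/o1r.png

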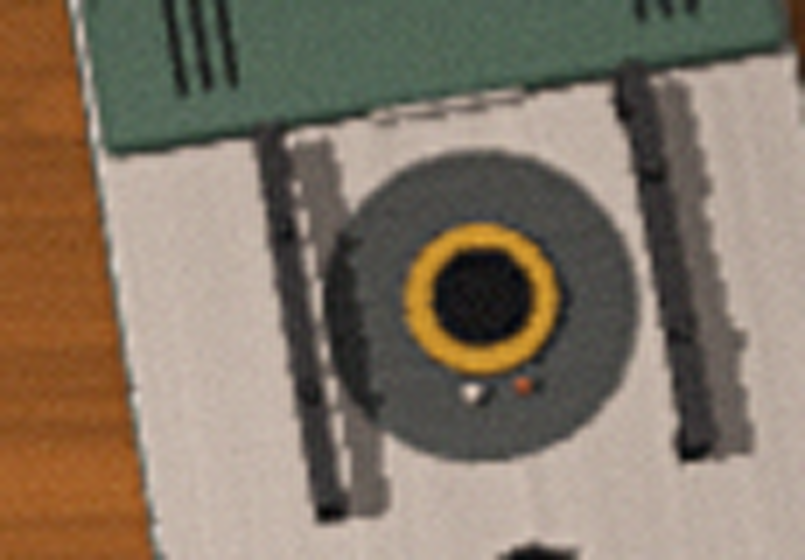

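View pics/o2.png

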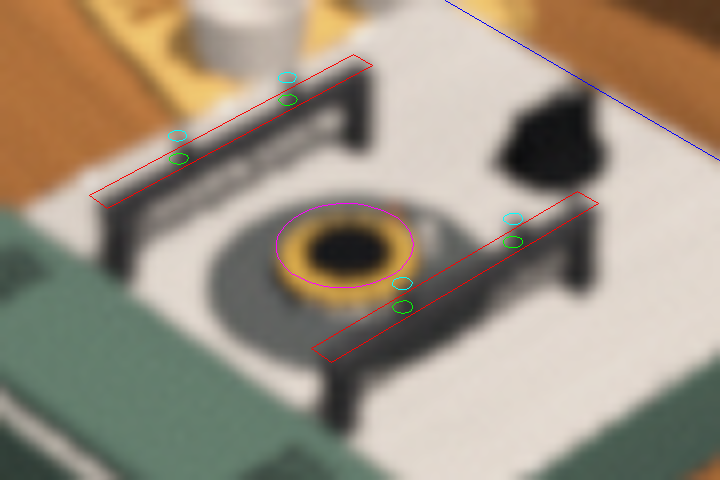

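Run:
```python
from ov import *
c=np.load('/tmp/tp4.npy',allow_pickle=True).item()
def draw(c,x0,y0,x1,y1,sc,fn):
    o=cv2.resize(c['img'][y0:y1,x0:x1],None,fx=sc,fy=sc,interpolation=cv2.INTER_CUBIC); p=o.copy()
    for k,col in((0,(0,255,255)),(4,(0,0,255))):
        P=w2p(c,box(583,-37.1,.157,44,200,161.5,171.5)[k:k+4])[[0,1,3,2]]
        cv2.polylines(o,[(((P+.5)-[x0,y0])*sc).round().astype(np.int32)],True,col,1)
    cv2.imwrite(fn,np.hstack([o,p]))
draw(c,285,180,370,250,4.7,'pics/o3.png')
c=np.load('/tmp/sc4.npy',allow_pickle=True).item()
draw(c,280,205,350,255,5.7,'pics/o4.png')
im=cv2.imread('pics/scene0.png'); hsv=cv2.cvtColor(im,cv2.COLOR_BGR2HSV).astype(int)
y=((hsv[...,0]>12)&(hsv[...,0]<32)&(hsv[...,1]>110)&(hsv[...,2]>100)).astype(np.uint8)
z=np.zeros_like(y); z[236:260,300:328]=y[236:260,300:328]
cn,_=cv2.findContours(z,cv2.RETR_EXTERNAL,cv2.CHAIN_APPROX_NONE); k=max(cn,key=cv2.contourArea); e=cv2.fitEllipse(k); print(e,p2w(c,e[0],94),p2w(c,e[0],91))
```

```text
((313.1746826171875, 246.95274353027344), (10.569001197814941, 17.278182983398438), 85.8821792602539) [592.82607894 -27.4961916   94.        ] [590.76743316 -30.7538935   91.        ]
```

View pics/o3.png

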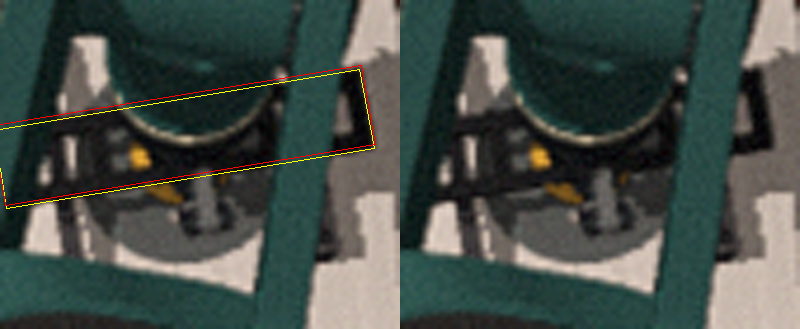

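View pics/o4.png

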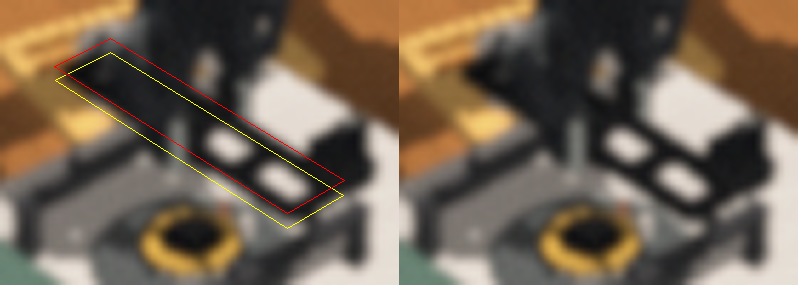

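Run:
```python
from plan import *
plan([(589,-37.4,165,.157,0),(589,-37.4,150,.157,0),(589,-37.4,139,.157,0)],step=12)
```

```text
at [583.  -37.1 175.4] psi 0.157 clk 8.95 w 42.9 F [-0.7  0.4 -3.5] tilt [-0. -0. -1.]
5
{"fingers": [0, 0, 0, 0, 0], "offset": [[-0.0006, 0.003, 0.0052], [-0.0012, 0.0059, 0.0104], [-0.0012, 0.0059, 0.0179], [-0.0012, 0.0059, 0.0254], [-0.0012, 0.0059, 0.0364]], "rotation": [[0.0, 0.0, 0.0], [0.0, 0.0, 0.0], [0.0, 0.0, 0.0], [0.0, 0.0, 0.0], [0.0, 0.0, 0.0]]}
```

Call:
drive_tool --fingers '[0,0,0,0,0,0,0]' --offset '[[-0.001,0.003,0.005],[-0.001,0.006,0.01],[-0.001,0.006,0.018],[-0.001,0.006,0.026],[-0.001,0.006,0.033],[-0.001,0.006,0.038],[-0.001,0.006,0.038]]' --rotation '[[0,0,0],[0,0,0],[0,0,0],[0,0,0],[0,0,0],[0,0,0],[0,0,0]]'

```text
clock: 9.82
position: [588.7, -37.1, 136.9]
eef_rot: [-2.04, -2.388, 0.001]
wrist_force: [0.2, -0.7, -4.1]
gripper_width: 42.8
```

Run:
```python
from plan import *
c=ctrl.read_camera('scene'); cv2.imwrite('pics/s5.png',cv2.resize(c['img'][200:280,260:365],(787,600),interpolation=cv2.INTER_CUBIC))
c=ctrl.read_camera('top'); cv2.imwrite('pics/t5.png',cv2.resize(c['img'][160:260,250:390],(770,550),interpolation=cv2.INTER_CUBIC))
plan([])
```

```text
at [589.2 -37.2 137.5] psi 0.157 clk 9.93 w 42.4 F [-0.1 -0.2 -2.6] tilt [-0.  0. -1.]
0
{"fingers": [], "offset": [], "rotation": []}
```

View pics/t5.png

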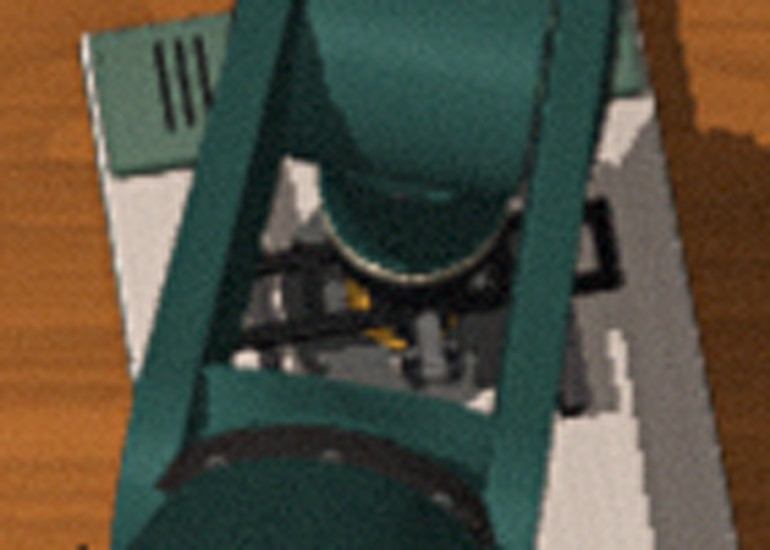

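View pics/s5.png

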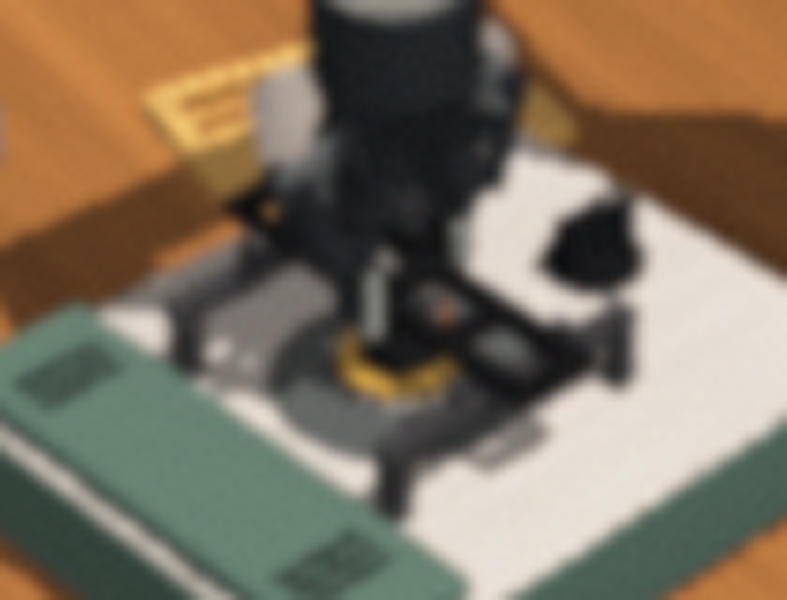

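Call:
drive_tool --fingers '[0,0,0,0,0]' --offset '[[0,0,0.001],[0,0,0.002],[0,0,0.003],[0,0,0.004],[0,0,0.004]]' --rotation '[[0,0,0],[0,0,0],[0,0,0],[0,0,0],[0,0,0]]'

```text
clock: 10.55
position: [589.1, -37.2, 133.4]
eef_rot: [-2.04, -2.389, 0.0]
wrist_force: [0.1, -0.7, -3.1]
gripper_width: 42.2
```

Call:
drive_tool --fingers '[0,0,0,0]' --offset '[[0,0,0.001],[0,0,0.0015],[0,0,0.002],[0,0,0.002]]' --rotation '[[0,0,0],[0,0,0],[0,0,0],[0,0,0]]'

```text
clock: 11.05
position: [589.1, -37.2, 132.0]
eef_rot: [2.04, 2.389, -0.0]
wrist_force: [-2.9, -0.1, 5.4]
gripper_width: 43.0
```

Call:
drive_tool --fingers '[0.55,0.6,0.65,0.7,0.75,0.75]' --offset '[[0,0,0],[0,0,0],[0,0,0],[0,0,0],[0,0,0],[0,0,0]]' --rotation '[[0,0,0],[0,0,0],[0,0,0],[0,0,0],[0,0,0],[0,0,0]]'

```text
clock: 11.8
position: [589.1, -37.2, 132.0]
eef_rot: [2.04, 2.389, -0.0]
wrist_force: [0.7, -0.9, -0.2]
gripper_width: 63.8
```

Run:
```python
from plan import *
c=ctrl.read_camera('scene'); cv2.imwrite('pics/s6.png',cv2.resize(c['img'][200:280,260:365],(787,600),interpolation=cv2.INTER_CUBIC))
plan([(589,-37.4,200,.157,.75)],step=25)
```

```text
at [589.1 -37.2 132. ] psi 0.157 clk 11.85 w 64.1 F [-0.3  0.3  0.2] tilt [-0.  0. -1.]
3
{"fingers": [0.75, 0.75, 0.75], "offset": [[-0.0001, 0.0, -0.0227], [-0.0002, -0.0001, -0.0453], [-0.0002, -0.0001, -0.068]], "rotation": [[0.0, 0.0, 0.0], [0.0, 0.0, 0.0], [0.0, 0.0, 0.0]]}
```

View pics/s6.png

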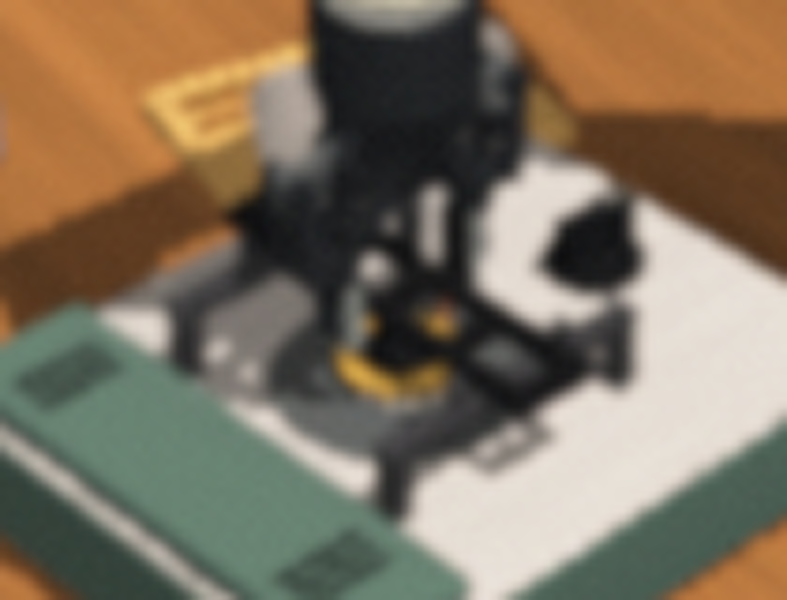

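Call:
drive_tool --fingers '[0.75,0.75,0.75,0.75,0.75]' --offset '[[0,0,-0.01],[0,0,-0.03],[0,0,-0.055],[0,0,-0.08],[0,0,-0.08]]' --rotation '[[0,0,0],[0,0,0],[0,0,0],[0,0,0],[0,0,0]]'

```text
clock: 12.48
position: [590.8, -37.4, 214.7]
eef_rot: [2.037, 2.385, 0.004]
wrist_force: [-0.4, -0.4, -0.7]
gripper_width: 64.3
```

Run:
```python
from ov import *
from plan import plan
c=np.load('/tmp/top.npy',allow_pickle=True).item()
g=c['img'].max(2); m=np.zeros_like(g); m[240:272,318:345]=(g[240:272,318:345]<75)
n,l,st,ce=cv2.connectedComponentsWithStats(m); i=1+st[1:,4].argmax(); m=(l==i).astype(np.uint8)
cn,_=cv2.findContours(m,cv2.RETR_EXTERNAL,cv2.CHAIN_APPROX_NONE)
cc,r=cv2.minEnclosingCircle(cn[0]); print(st[i],ce[i],cc,r,p2w(c,ce[i],84),p2w(c,cc,84))
x0,y0,sc=300,235,14
o=cv2.resize(c['img'][235:275,300:355],None,fx=sc,fy=sc,interpolation=cv2.INTER_CUBIC)
th=.157;R=np.array([[np.cos(th),-np.sin(th)],[np.sin(th),np.cos(th)]])
D=lambda P,col:cv2.polylines(o,[(((w2p(c,np.array(P))+.5)-[x0,y0])*sc).round().astype(np.int32)],True,col,1)
X=np.array([470,-56.])
D([np.r_[X+25*np.array([np.cos(t),np.sin(t)]),82] for t in np.linspace(0,6.28,40)],(0,255,0))
D([np.r_[X+R@[a,b],110] for a,b in((-23,-6.5),(23,-6.5),(23,6.5),(-23,6.5))],(0,0,255))
cv2.imwrite('pics/d1.png',o)
c=ctrl.read_camera('scene'); cv2.imwrite('pics/s7.png',cv2.resize(c['img'][200:280,260:365],(787,600),interpolation=cv2.INTER_CUBIC))
d=ctrl.pinpoint(c,'dial_grip')
for q in d[:2]: print(q['conf'],c2w(c,q['point']))
d=ctrl.pinpoint(c,'bar_center')
for q in d[:2]: print(q['conf'],c2w(c,q['point']))
plan([])
```

```text
[322 248  19  19 256] [331.2109375  256.97265625] (331.2407531738281, 256.9814758300781) 9.292806625366211 [469.60586676 -57.08063167  84.        ] [469.58158141 -57.1592981   84.        ]
0.43 [464.66114035 -52.82861443  96.77866974]
0.42 [ 482.52720531 -578.48441632    2.5659229 ]
0.85 [588.4065437  -35.12386143 121.63217795]
0.61 [296.18314599 522.46684585   9.19237633]
at [588.6 -37.1 211.5] psi 0.157 clk 12.62 w 64.0 F [-0.3 -0.  -0.9] tilt [ 0.    -0.001 -1.   ]
0
{"fingers": [], "offset": [], "rotation": []}
```

View pics/d1.png

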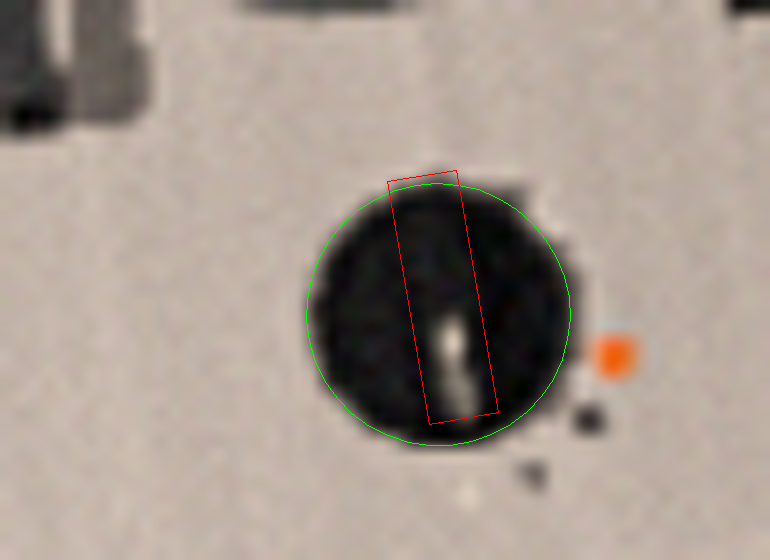

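View pics/s7.png

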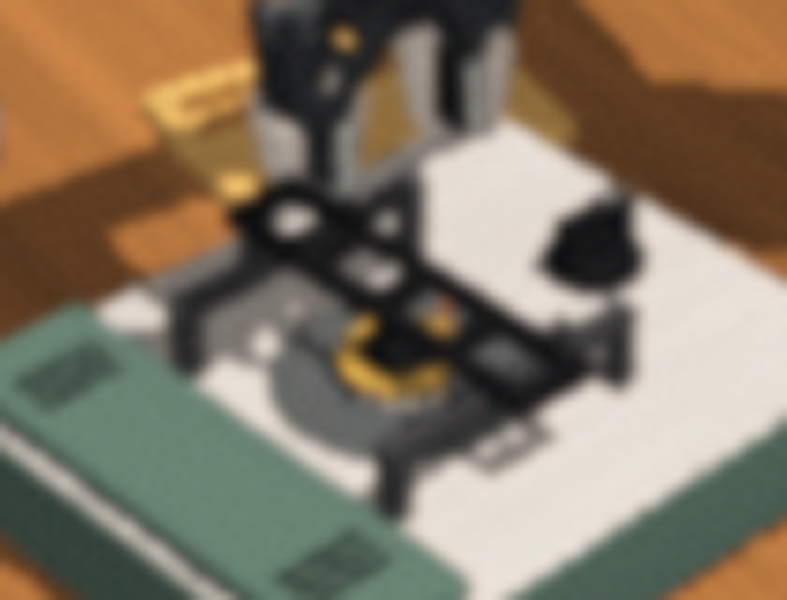

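Run:
```python
from plan import *
plan([(470,-56,190,-1.414,.5),(470,-56,125,-1.414,.5)],step=30,ang=.14)
```

```text
at [588.6 -37.1 211.5] psi 0.157 clk 12.62 w 64.0 F [-0.3 -0.  -0.9] tilt [ 0.    -0.001 -1.   ]
15
{"fingers": [0.5, 0.5, 0.5, 0.5, 0.5, 0.5, 0.5, 0.5, 0.5, 0.5, 0.5, 0.5, 0.5, 0.5, 0.5], "offset": [[0.0, -0.01, 0.0018], [0.0, -0.02, 0.0036], [0.0, -0.03, 0.0054], [-0.0001, -0.04, 0.0072], [-0.0001, -0.05, 0.009], [-0.0001, -0.06, 0.0108], [-0.0001, -0.07, 0.0126], [-0.0001, -0.08, 0.0144], [-0.0001, -0.09, 0.0162], [-0.0002, -0.1, 0.018], [-0.0002, -0.11, 0.0198], [-0.0002, -0.12, 0.0216], [-0.0002, -0.12, 0.0432], [-0.0002, -0.12, 0.0649], [-0.0002, -0.12, 0.0866]], "rotation": [[-0.001, 0.0, 0.131], [-0.001, 0.0, 0.262], [-0.001, 0.0, 0.393], [-0.001, 0.0, 0.524], [-0.001, 0.0, 0.655], [-0.001, 0.0, 0.785], [-0.001, 0.0, 0.916], [-0.001, 0.0, 1.047], [-0.001, 0.0, 1.178], [-0.001, 0.0, 1.309], [-0.001, 0.0, 1.44], [-0.001, 0.0, 1.571], [-0.001, 0.0, 1.571], [-0.001, 0.0, 1.571], [-0.001, 0.0, 1.571]]}
```

Call:
drive_tool --fingers '[0.5,0.5,0.5,0.5,0.5,0.5,0.5,0.5,0.5,0.5,0.5,0.5,0.5,0.5,0.5]' --offset '[[0,-0.01,0.002],[0,-0.02,0.004],[0,-0.03,0.005],[0,-0.04,0.007],[0,-0.05,0.009],[0,-0.06,0.011],[0,-0.07,0.013],[0,-0.08,0.014],[0,-0.09,0.016],[0,-0.1,0.018],[0,-0.11,0.02],[0,-0.12,0.022],[0,-0.12,0.045],[0,-0.12,0.066],[0,-0.12,0.066]]' --rotation '[[0,0,0.131],[0,0,0.262],[0,0,0.393],[0,0,0.524],[0,0,0.655],[0,0,0.785],[0,0,0.916],[0,0,1.047],[0,0,1.178],[0,0,1.309],[0,0,1.44],[0,0,1.571],[0,0,1.571],[0,0,1.571],[0,0,1.571]]'

```text
clock: 14.5
position: [467.9, -55.3, 143.6]
eef_rot: [-3.13, -0.246, 0.009]
wrist_force: [-0.3, 0.3, 0.6]
gripper_width: 42.3
```

Run:
```python
from ov import *
from plan import plan
c=ctrl.read_camera('scene'); cv2.imwrite('pics/s8.png',cv2.resize(c['img'][190:280,260:380],(800,600),interpolation=cv2.INTER_CUBIC))
c=ctrl.read_camera('top'); np.save('/tmp/tp8.npy',c,allow_pickle=True)
off=np.array([255,165]);o=cv2.resize(c['img'][165:280,255:390],None,fx=5.5,fy=5.5,interpolation=cv2.INTER_CUBIC)
cv2.imwrite('pics/t8.png',o)
rails(c,o,off,5.5,589,-37.3,.157)
P=w2p(c,box(589,-37.3,.157,44,200,118,128)[4:])[[0,1,3,2]]
cv2.polylines(o,[(((P+.5)-off)*5.5).round().astype(np.int32)],True,(0,255,255),1)
cv2.imwrite('pics/t8o.png',o)
plan([(470,-56,112,-1.414,.5)],step=7)
```

```text
at [469.6 -55.7 145.3] psi -1.414 clk 14.6 w 42.6 F [ 0.7 -0.3  1.2] tilt [-0.002 -0.001 -1.   ]
5
{"fingers": [0.5, 0.5, 0.5, 0.5, 0.5], "offset": [[0.0001, 0.0001, 0.0067], [0.0002, 0.0002, 0.0133], [0.0002, 0.0002, 0.02], [0.0003, 0.0003, 0.0266], [0.0004, 0.0004, 0.0333]], "rotation": [[-0.001, 0.002, 0.0], [-0.001, 0.002, 0.0], [-0.001, 0.002, 0.0], [-0.001, 0.002, 0.0], [-0.001, 0.002, 0.0]]}
```

View pics/t8.png

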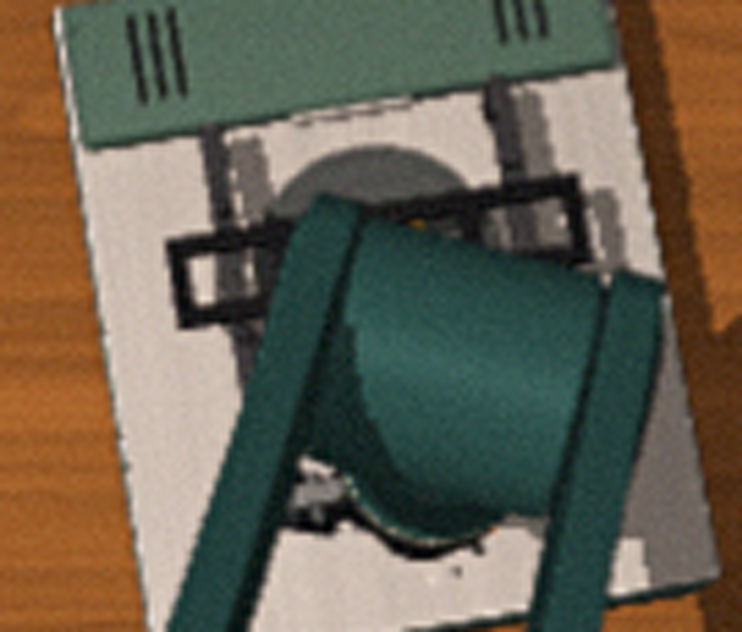

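View pics/t8o.png

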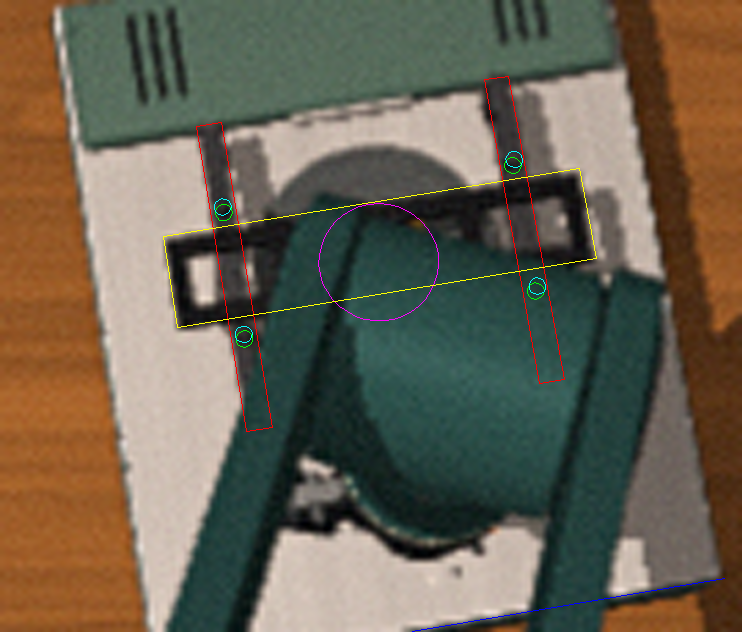

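View pics/s8.png

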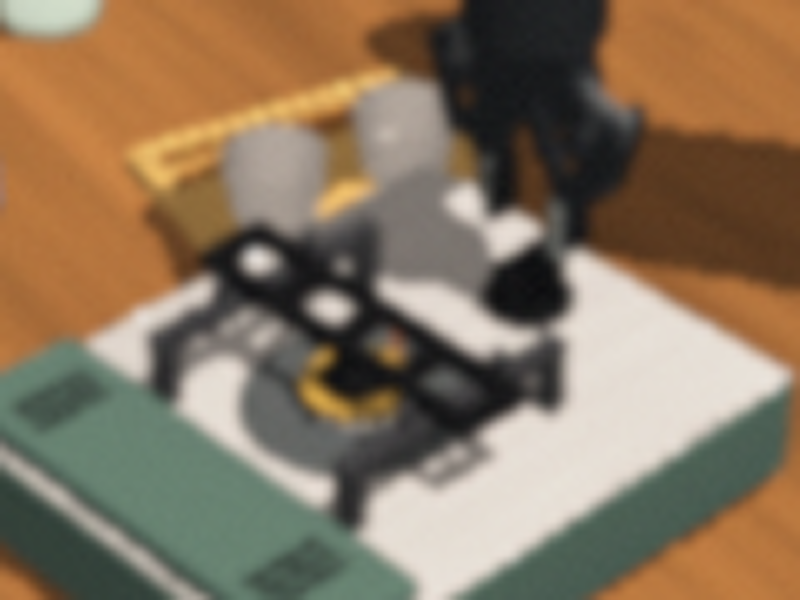

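The bar lies between the horns and is centred over the burner. Next I'll lower onto the dial.

Call:
drive_tool --fingers '[0.5,0.5,0.5,0.5,0.5,0.5]' --offset '[[0,0,0.008],[0,0,0.016],[0,0,0.023],[0,0,0.029],[0,0,0.033],[0,0,0.033]]' --rotation '[[0,0,0],[0,0,0],[0,0,0],[0,0,0],[0,0,0],[0,0,0]]'

```text
clock: 15.35
position: [469.4, -55.7, 112.0]
eef_rot: [-3.131, -0.246, 0.004]
wrist_force: [-0.0, 0.1, -1.0]
gripper_width: 42.8
```

Call:
drive_tool --fingers '[0.35,0.25,0.2,0,0,0,0]' --offset '[[0,0,0],[0,0,0],[0,0,0],[0,0,0],[0,0,0],[0,0,0],[0,0,0]]' --rotation '[[0,0,0],[0,0,0],[0,0,0],[0,0,0],[0,0,0],[0,0,0],[0,0,0]]'

```text
clock: 16.23
position: [469.4, -55.4, 112.3]
eef_rot: [-3.131, -0.246, 0.004]
wrist_force: [-0.5, 2.1, 6.2]
gripper_width: 12.1
```

Run:
```python
from plan import *
c=ctrl.read_camera('scene'); cv2.imwrite('pics/s9.png',cv2.resize(c['img'][190:280,260:380],(800,600),interpolation=cv2.INTER_CUBIC))
plan([]); s=ctrl.read_state(); print(s['torque'],s['q'])
```

```text
at [469.5 -55.4 112.3] psi -1.414 clk 16.27 w 11.6 F [-1.2  2.7  6.1] tilt [-0.002 -0.001 -1.   ]
0
{"fingers": [], "offset": [], "rotation": []}
[ 0.31822208  0.17463179 -0.00801548] [-2.63958662e-01  3.74987964e-01  1.93530694e+00  3.04701158e-04
  8.33889030e-01  1.15002874e+00]
```

View pics/s9.png

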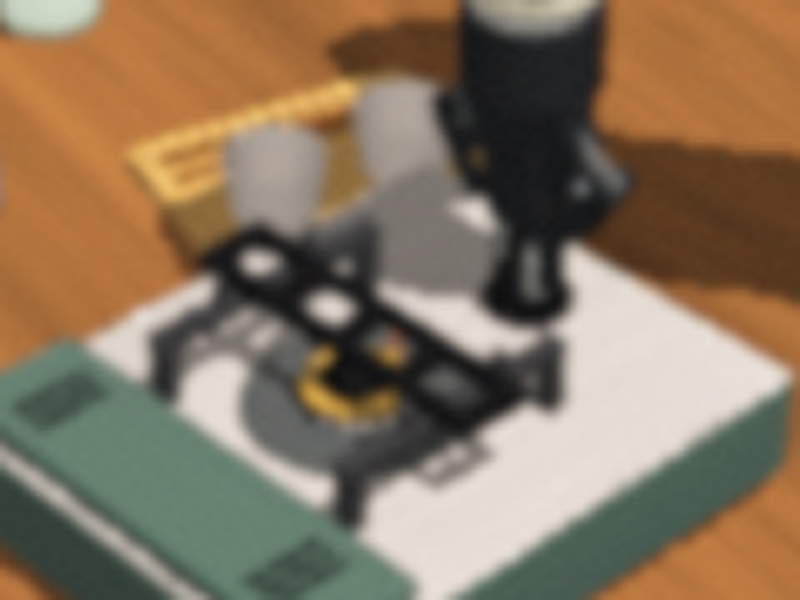

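Call:
drive_tool --fingers '[0,0,0,0,0]' --offset '[[0,0,0],[0,0,0],[0,0,0],[0,0,0],[0,0,0]]' --rotation '[[0,0,-0.1],[0,0,-0.2],[0,0,-0.3],[0,0,-0.4],[0,0,-0.4]]'

```text
clock: 16.9
position: [469.6, -55.8, 112.4]
eef_rot: [-3.02, -0.862, 0.003]
wrist_force: [0.5, -1.7, 0.4]
gripper_width: 11.8
```

Run:
```python
from plan import *
plan([]); s=ctrl.read_state(); print(s['torque'],s['wrist_force'])
```

```text
at [469.6 -55.8 112.4] psi -1.015 clk 16.9 w 11.8 F [ 0.5 -1.7  0.4] tilt [-0.002 -0.001 -1.   ]
0
{"fingers": [], "offset": [], "rotation": []}
[-3.09826189e-01 -1.98754105e-04  2.00203933e-02] [ 0.47566408 -1.68206149  0.41522828]
```

Call:
drive_tool --fingers '[0,0,0,0,0,0,0,0,0]' --offset '[[0,0,0],[0,0,0],[0,0,0],[0,0,0],[0,0,0],[0,0,0],[0,0,0],[0,0,0],[0,0,0]]' --rotation '[[0,0,-0.1],[0,0,-0.2],[0,0,-0.3],[0,0,-0.4],[0,0,-0.5],[0,0,-0.6],[0,0,-0.7],[0,0,-0.78],[0,0,-0.78]]'

```text
clock: 18.02
position: [470.2, -56.2, 112.4]
eef_rot: [-2.469, -1.943, 0.002]
wrist_force: [1.5, -2.9, -2.8]
gripper_width: 11.4
```

Run:
```python
from plan import *
c=ctrl.read_camera('scene'); cv2.imwrite('pics/s10.png',cv2.resize(c['img'][190:280,260:380],(800,600),interpolation=cv2.INTER_CUBIC))
c=ctrl.read_camera('top'); cv2.imwrite('pics/t10.png',cv2.resize(c['img'][165:280,255:390],None,fx=5.5,fy=5.5,interpolation=cv2.INTER_CUBIC))
plan([]); s=ctrl.read_state(); print(s['torque'],s['wrist_force'])
```

```text
at [470.2 -56.2 112.4] psi -0.238 clk 18.12 w 11.9 F [ 2.7 -3.2 -2.7] tilt [-0.001 -0.001 -1.   ]
0
{"fingers": [], "offset": [], "rotation": []}
[-0.59266798 -0.50252784 -0.12215408] [ 2.68708963 -3.16780654 -2.67068556]
```

View pics/s10.png

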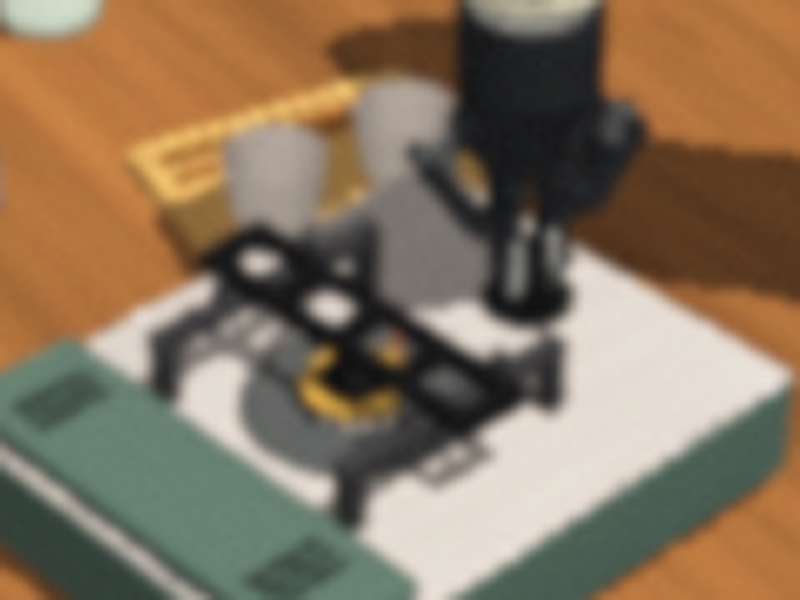

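View pics/t10.png

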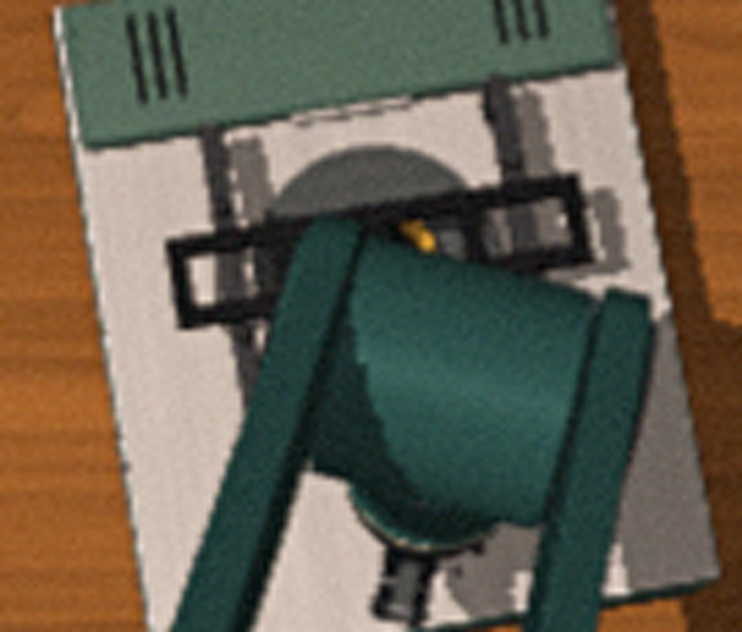

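Call:
drive_tool --fingers '[0,0,0]' --offset '[[0,0,0],[0,0,0],[0,0,0]]' --rotation '[[0,0,-0.02],[0,0,-0.035],[0,0,-0.035]]'

```text
clock: 18.5
position: [470.3, -56.2, 112.4]
eef_rot: [-2.435, -1.985, 0.001]
wrist_force: [1.9, -2.0, -1.3]
gripper_width: 11.8
```

Run:
```python
from plan import *
plan([]); s=ctrl.read_state(); print(s['torque'],s['wrist_force'])
```

```text
at [470.3 -56.2 112.4] psi -0.203 clk 18.5 w 11.8 F [ 1.9 -2.  -1.3] tilt [-0.001 -0.001 -1.   ]
0
{"fingers": [], "offset": [], "rotation": []}
[-0.47973537 -0.29640968 -0.21234139] [ 1.88617088 -2.0176532  -1.30102767]
```

Call:
drive_tool --fingers '[0,0,0]' --offset '[[0,0,0],[0,0,0],[0,0,0]]' --rotation '[[0,0,-0.015],[0,0,-0.03],[0,0,-0.03]]'

```text
clock: 18.88
position: [470.2, -56.2, 112.4]
eef_rot: [-2.405, -2.02, 0.001]
wrist_force: [0.2, -2.0, -1.2]
gripper_width: 11.7
```

Run:
```python
from plan import *
plan([]); s=ctrl.read_state(); print(s['torque'],s['wrist_force'])
```

```text
at [470.2 -56.2 112.4] psi -0.173 clk 18.88 w 11.7 F [ 0.2 -2.  -1.2] tilt [-0.    -0.001 -1.   ]
0
{"fingers": [], "offset": [], "rotation": []}
[-0.41937009 -0.30954525 -0.81296418] [ 0.21980849 -2.01509107 -1.2467154 ]
```

Call:
drive_tool --fingers '[0,0,0,0]' --offset '[[0,0,0],[0,0,0],[0,0,0],[0,0,0]]' --rotation '[[0,0,0.01],[0,0,0.012],[0,0,0.012],[0,0,0.012]]'

```text
clock: 19.38
position: [470.3, -56.2, 112.4]
eef_rot: [-2.417, -2.006, 0.001]
wrist_force: [1.3, -3.0, -2.4]
gripper_width: 11.5
```

Run:
```python
from plan import *
for _ in range(3):
    c=ctrl.read_camera('scene'); s=ctrl.read_state(); print(s['clock'],s['torque'][2],s['wrist_force'].round(1),s['gripper_width'])
cv2.imwrite('pics/s11.png',c['img'])
plan([])
```

```text
19.425 -0.3828538082459352 [ 1.  -1.6 -2.1] 11.668111636940518
19.475 -0.4287211324475428 [ 1.1 -1.7 -2.2] 11.972338499545609
19.525 -0.39605700668671 [ 1.5 -1.9 -0.8] 11.491081313493956
at [470.2 -56.2 112.4] psi -0.185 clk 19.52 w 11.5 F [ 1.5 -1.9 -0.8] tilt [-0.    -0.001 -1.   ]
0
{"fingers": [], "offset": [], "rotation": []}
```

View pics/s11.png

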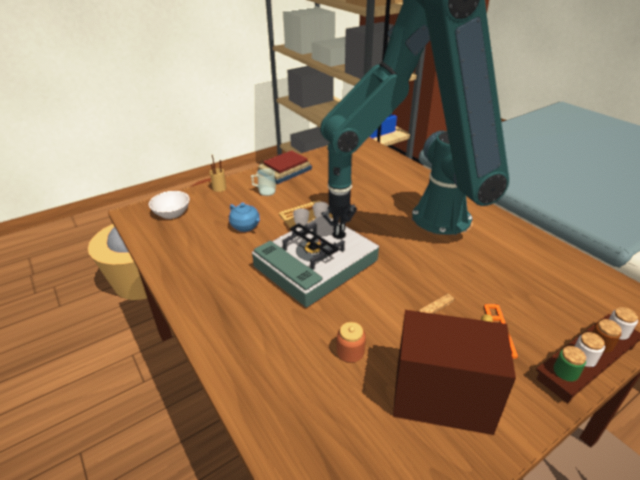

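The holding torque is steady at about 0.4 N m. That is more than the spring and click can give (0.25 at most), so the dial is against its end stop. Everything else stands where it was.

```bash
python3 -c "
from workcell import ctrl
print(ctrl.sign_off())"
```

```text
the job is handed in; nothing more can be done
None
```

The black bar is on the stove rails and the dial is held at light. I handed the job in at 19.5 s with the arm still holding the dial.

- **Bar:** I picked it off the cork rest and set it down until the wrist force showed contact. That came at the height expected for its underside on the rails at 118 mm. I then let go. In both cameras it lies between the horns, centred over the burner to within about 2 mm.
- **Dial:** I gripped the blade and turned it counter-clockwise past low and high until the torque jumped at the end stop (gripper turn about 1.24 rad, plus some give in the pads). I eased back slightly and kept a hold of about 0.4 N m, more than the spring and click can give together, so the dial should be sitting at light. I did not read the dial angle itself: the gripper hid the pointer.
- **Rest of the tea set:** the last scene picture shows the orange look-alike, teapot, pitcher, caddy, cups and cabinet door unmoved.
- **Disagreement between cameras:** the scene camera's positions were off by about 2–5 mm from the top camera's. I relied on the top camera because it matched the arm's own position readings.

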